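# Put the flask weights away on their post

## Robot

A 6-joint arm with a two-finger parallel gripper is mounted at the origin on the work surface. World frame = base frame: x ahead of the robot, y to its left, z up, the work surface at z = 0. Lengths are in m, angles in rad, forces in N, time in s.
With the tool pointing down it reaches from about 0.425 to 0.95 m from the base axis. Payload 3.5 kg.
Tool frame: the origin (TCP) lies on the centre line of the jaws, within the pads' length; the fingertips stand 17 mm ahead of it and the grasp point (between the pads) lies 2 mm behind it; z points along the fingers, y is the line along which they close (so a half turn about z gives the same grasp; the last joint's range is limited). The gripper opens to 85 mm and grips with 20 to 120 N. Pads are 22 mm wide; open, the fingers measure 114 mm over their backs; the gripper's body (76 mm by 85 mm) begins 54 mm behind the grasp point. The pads swing forward as they close: fully open they stand 13 mm farther back than shut.
Start: joints at [-1.277, 0.286, 1.577, -0, 1.279, -0.15], TCP at [0.29, -0.61, 0.213] pointing down, gripper open.
Joint ranges: [-2.77, 2.77], [-0.9, 2.22], [0.21, 2.48], [-1.53, 4.67], [0.24, 2.81], [-2.84, 2.84]. Speed limits (rad/s): [2.79, 2.79, 3.14, 3.14, 3.14, 3.14].

## Interface

Orientations are given as a unit quaternion [x, y, z, w].
In Python, from plant import ctrl gives the robot as it stands. The module is installed in compiled form; this text tells all that it offers.
- The arm moves only by the tool drive_tool, never from a script. Its argument "moves" is a list of rows, each a list of 3 entries, a list of its own where there are three numbers: the turn, a rotation vector about the tool's x, y, z in rad, then the shift along the tool's x, y, z in m, then the finger opening in m, from 0 to 0.0854. A call has 1 to 5 rows; each row shifts and turns the commanded pose from where the row before left it, along the tool's axes as they then stand; what a row does not reach is not made up. A row lasts 1/8 s, in which the tool goes at most 62.5 mm and 10.7 degrees, less where a joint would pass 70% of its speed; a pose out of reach is approached as far as the arm can. A call with a gripper value outside its range is refused whole. The fingers move at their own pace and stop on an object; "grip_force" is the grip in N (left out, the last holds). Time passes only in rows, so rows that do not move let the fingers close. It gives the time, the measured TCP pose, the force, the opening and the grip force at its end, in the units of the state.
- ctrl.get_state(): the state, without advancing time (a new reading comes with each control period).
- ctrl.read_camera(name): name is "scene" or "top" or "wrist"; returns a dict with "image" (480x640x3 uint8, red, green, blue), "fx", "fy", "cx", "cy" (pixels), "R" (3x3) and "t" (3): a world point X has camera coordinates R X + t. Camera axes: x right, y down, z forward; pixel columns grow to the right and rows downward; lengths in m; the calibration is good to about 2 mm. A picture is of the moment at which its call begins. There is no depth.
- ctrl.sign_off(): hands the job in; it is judged then, once.
The state is a dict: "time": time; "qpos": joint angles; "dq": joint speeds; "joint_efforts": joint torques, N m; "eef_pos": TCP position; "tcp_rot": TCP orientation; "contact_force": force on the tool from outside, world axes, zero at the start; "wrist_torque": the same for the moment, N m; "opening": opening from 0.0 (shut) to 1.0 (fully open); "finger_force": force on a finger pad.
Only numpy, scipy, OpenCV 4.12 (cv2) and the standard library are available. Lean on these libraries where they do the work, as an engineer would, in place of code of your own. Each camera call takes 0.05 s, during which the arm holds its last target. There are 200 camera calls.

## Task

The flasks are out of the water bath, so put the two coloured flask weights away on the storage post: first the larger yellow ring, slid down the post until it lies flat on the white foot, then the smaller teal ring on top of it, flat on the yellow one. The cork ring is a flask support, not a weight: leave it where it lies.

Things in the scene. Friction and masses are not known exactly. Their poses are not given: they have to be found in the camera images.
- post_foot (a point): the storage stand, fixed to the worktop: a white plastic disc foot, 96 mm across and 12 mm thick, with one upright steel post 12 mm in diameter at its centre. The point lies on the post's axis at the top face of the foot, 12 mm above the worktop; z is up along the post. The post's tip, a blunt cone over its last 6 mm, is 54 mm above this point
- yellow_mid (a point): the larger flask weight, a loose bright yellow plastic-coated ring lying flat on the worktop: 64 mm outside diameter, 36 mm bore right through, 22 mm high, about 0.3 kg. The point is the centre of the bore half-way up (11 mm above the ring's underside); z is the ring's axis
- teal_mid (a point): the smaller flask weight, a loose teal (blue-green) plastic-coated ring lying flat on the worktop: 54 mm outside diameter, 34 mm bore right through, 22 mm high, about 0.22 kg. The point is the centre of the bore half-way up (11 mm above the ring's underside); z is the ring's axis
- cork_mid (a point): a loose light brown cork ring lying flat on the worktop among the others, to be left alone: 66 mm outside diameter, 36 mm bore, 24 mm high, 30 g. The point is its centre half-way up. (A thin black rubber collar, 60 mm across and 14 mm high, also lies about on the worktop and is not part of the job)

How it is judged:
On the way, in this order (a step that is already met when the one before it is completed fails the run):
1. the yellow ring is down the post, flat on the foot (horizontal distance between yellow_mid and post_foot below 0.015 m and z of yellow_mid in the frame of post_foot between 0.005 and 0.017 m and angle between yellow_mid's own z axis and vertical below 0.18 rad), for 0.2 s.
2. the teal ring is down the post, flat on the yellow ring (all of step 1 and horizontal distance between teal_mid and post_foot below 0.015 m and z of teal_mid in the frame of post_foot between 0.027 and 0.04 m and angle between teal_mid's own z axis and vertical below 0.18 rad), for 0.2 s.
At the end, for the whole second after the job is handed in: Both rings are round the post (centres within 15 mm of its axis, tilt under 10 degrees), released, at rest: yellow on the foot (centre 5 to 17 mm above the foot's top), teal on the yellow one (centre 27 to 40 mm above it); the cork ring is within 30 mm of its start (all of step 2 and linear speed of each of yellow_ring, teal_ring below 0.02 m/s and distance of cork_mid from where it was at the start of the episode below 0.03 m); the robot touches nothing.
It fails at once if the cork ring is moved more than 30 mm (distance of cork_mid from where it was at the start of the episode above 0.03 m).
It also fails if it takes over 54 s, if anything falls off the work surface, if the arm or the gripper's body presses on something with over 40 N, if the wrist force passes 120 N, or if a joint passes its speed limit or range.

## Working session

There is one attempt and no reset: what is moved stays moved. The work goes in short steps, Python scripts to look and compute and a tool call to move; the robot and the scene stay as the last step left them, time stands still between calls to the robot, and variables do not carry over. Pictures are saved under pics/ and viewed, at most 10 in all, crops included, and the job is handed in when it is done.

Besides the shell and the picture viewer there is one more tool, called after "Emit:" by a JSON object that holds its "api" and its "payload", one argument or row to a line. drive_tool: Moves the arm, as the interface text tells. Its arguments: {"type":"object","properties":{"moves":{"type":"array","items":{"type":"array"}},"grip_force":{"type":"number"}},"required":["moves"]}

```bash
mkdir -p pics; python3 - <<'E'
from plant import ctrl
import cv2,numpy as np
s=ctrl.get_state();print(s['time'],s['eef_pos'],s['tcp_rot'],s['opening'])
ims=[]
for n in("top","scene"):
    c=ctrl.read_camera(n);cv2.imwrite(f"pics/{n}0.png",c["image"][:,:,::-1]);np.savez(f"{n}0.npz",**c);print(n,c['fx'],c['cx'],c['cy'],c['R'].round(3).tolist(),c['t'])
E
```

```text
0.0 [ 0.28964081 -0.60891416  0.2115294 ] [ 9.75478462e-01  2.20091599e-01 -7.71142593e-05 -1.20517805e-03] 0.9980513806345179
top 542.55104909931 318.4827510875911 241.15059913980886 [[0.053, -0.999, 0.001], [-0.968, -0.052, -0.244], [0.244, 0.012, -0.97]] [-0.03102347  0.54476084  0.8591905 ]
scene 533.8107829563118 316.52269856695466 240.1695215159716 [[0.351, 0.936, -0.01], [0.587, -0.228, -0.777], [-0.729, 0.267, -0.63]] [-0.18843649 -0.29463974  1.28725856]
```

View pics/top0.png

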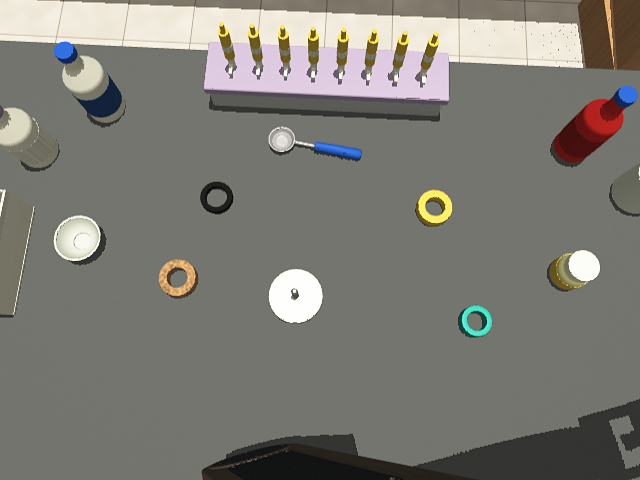

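View pics/scene0.png

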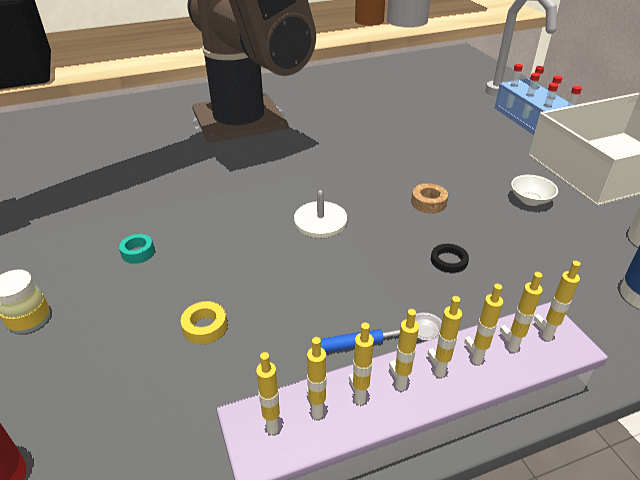

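The top view shows yellow at (434,208), teal at (476,321), the foot at (296,296) and cork at (178,278). The scene view shows the same layout, with yellow at (204,322), teal at (137,248) and the foot at (320,219). Everything is clear of clutter.

```bash
cat > h.py <<'E'
import cv2,numpy as np
def ray(c,u,v,z):
    R,t=c['R'],c['t'];d=R.T@np.array([(u-c['cx'])/c['fx'],(v-c['cy'])/c['fy'],1]);o=-R.T@t
    return o+d*(z-o[2])/d[2]
RNG={'yellow':((22,150,90),(34,255,255)),'teal':((78,120,60),(96,255,255)),'white':((0,0,190),(179,40,255)),'cork':((5,70,80),(18,200,255))}
def find(c,col,near,maxd=40):
    hsv=cv2.cvtColor(c['image'],cv2.COLOR_RGB2HSV);m=cv2.inRange(hsv,*RNG[col])
    m=cv2.morphologyEx(m,cv2.MORPH_CLOSE,np.ones((3,3)))
    best=None
    for k in cv2.findContours(m,cv2.RETR_EXTERNAL,cv2.CHAIN_APPROX_NONE)[0]:
        M=cv2.moments(k)
        if M['m00']<60: continue
        p=(M['m10']/M['m00'],M['m01']/M['m00'])
        if np.hypot(p[0]-near[0],p[1]-near[1])<maxd and (best is None or M['m00']>best[1]['m00']): best=(p,M,k)
    return best
E
python3 - <<'E'
from h import *
near={'top':dict(yellow=(434,208),teal=(476,321),white=(296,296),cork=(178,278)),'scene':dict(yellow=(204,322),teal=(137,248),white=(320,219),cork=(430,198))}
for n in near:
    c=dict(np.load(n+'0.npz'))
    for k,p in near[n].items():
        b=find(c,k,p);z={'white':.006,'cork':.012}.get(k,.011)
        P=ray(c,*b[0],z)
        Q=np.array([ray(c,*q[0],z)[:2] for q in b[2]])
        print(n,k,np.round(b[0],1),P.round(4),'extent mm',(np.ptp(Q,axis=0)*1000).round(),'r',round(np.hypot(*P[:2]),3))
E
```

```text
top yellow [433.7 207.6] [ 0.6349 -0.2101  0.011 ] extent mm [68. 65.] r 0.669
top teal [475.2 320.9] [ 0.4306 -0.283   0.011 ] extent mm [55. 56.] r 0.515
top white [295.2 295.6] [0.4591 0.0349 0.006 ] extent mm [96. 95.] r 0.46
top cork [177.5 277.4] [0.4796 0.2461 0.012 ] extent mm [67. 69.] r 0.539
scene yellow [203.6 322.3] [ 0.6347 -0.209   0.011 ] extent mm [81. 64.] r 0.668
scene teal [136.4 248.1] [ 0.4297 -0.2814  0.011 ] extent mm [78. 55.] r 0.514
scene white [320.1 217.9] [0.456 0.037 0.006] extent mm [99. 96.] r 0.457
scene cork [429.2 197.7] [0.4785 0.2465 0.012 ] extent mm [93. 84.] r 0.538
```

Emit:
{"api": "drive_tool", "payload": {
  "moves": [
    [[0,0,0],[0.048,-0.021,0],0.085],
    [[0,0,0],[0.048,-0.021,0],0.085],
    [[0,0,0],[0.048,-0.021,0],0.085],
    [[0,0,0],[0.048,-0.021,0],0.085],
    [[0,0,0],[0.048,-0.021,0],0.085]
  ],
  "grip_force": 40
}}

```text
time: 0.72
eef_pos: [0.4622, -0.41, 0.2123]
tcp_rot: [0.976, 0.22, -0.0, -0.0]
contact_force: [0.5, -0.5, 0.3]
opening: 1.0
finger_force: 0.0
```

Emit:
{"api": "drive_tool", "payload": {
  "moves": [
    [[0,0,0],[0.048,-0.021,0.02],0.085],
    [[0,0,0],[0.048,-0.021,0.02],0.085],
    [[0,0,0],[0.048,-0.021,0.02],0.085],
    [[0,0,0],[0.048,-0.021,0.02],0.085],
    [[0,0,0],[0.048,-0.021,0.02],0.085]
  ]
}}

```text
time: 1.35
eef_pos: [0.6338, -0.2123, 0.1118]
tcp_rot: [0.975, 0.22, -0.0, -0.0]
contact_force: [1.2, -0.2, -0.6]
opening: 0.999
finger_force: 0.0
```

Emit:
{"api": "drive_tool", "payload": {
  "moves": [
    [[0,0,0],[0,0,0],0.085],
    [[0,0,0],[0,0,0],0.085]
  ]
}}

```text
time: 1.6
eef_pos: [0.6329, -0.2138, 0.1125]
tcp_rot: [0.975, 0.22, -0.0, -0.0]
contact_force: [0.3, -0.4, -0.5]
opening: 0.994
finger_force: 0.0
```

```bash
cat > d.py <<'E'
import sys,numpy as np
from plant import ctrl
from scipy.spatial.transform import Rotation as R
s=ctrl.get_state();t=np.array(eval(sys.argv[1]))
print('t',round(s['time'],2),'pos',s['eef_pos'].round(4),'open',round(s['opening'],3),'q',np.round(s['qpos'],2),'tool delta mm',(R.from_quat(s['tcp_rot']).inv().apply(t-s['eef_pos'])*1000).round(1), 'axes',R.from_quat(s['tcp_rot']).as_matrix().round(3).tolist())
E
python3 d.py "[.635,-.2095,.024]"; python3 - <<'E'
from plant import ctrl
import cv2,numpy as np
from h import *
c=ctrl.read_camera('wrist');np.savez('w1.npz',**c);cv2.imwrite('pics/w1.png',c['image'][:,:,::-1])
b=find(c,'yellow',(320,240),400);P=ray(c,*b[0],.011);print(b[0],P)
E
```

```text
t 1.6 pos [ 0.6329 -0.2138  0.1125] open 0.994 q [-0.48  0.36  1.67 -0.    1.11  0.65] tool delta mm [ 3.9 -3.  88.5] axes [[0.903, 0.43, -0.001], [0.43, -0.903, -0.0], [-0.001, -0.0, -1.0]]
(314.4158546488023, 231.0881377723643) [ 0.63335815 -0.20986511  0.011     ]
```

View pics/w1.png

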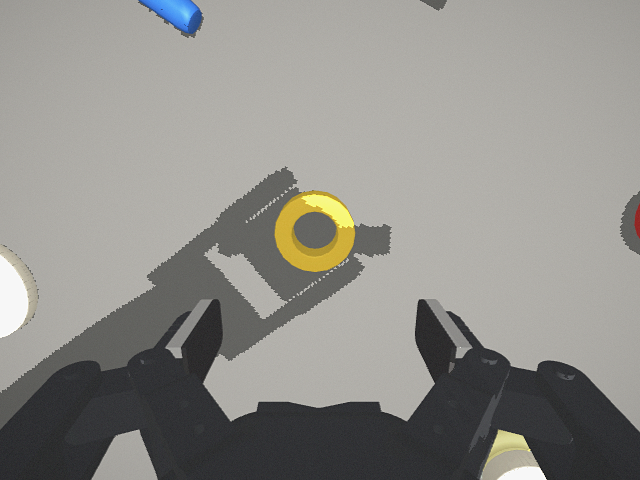

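The wrist view has the yellow ring at (314,231), with the jaws open on either side. Its ray agrees with the other cameras to 1.5 mm, so I'll descend and grip.

Emit:
{"api": "drive_tool", "payload": {
  "moves": [
    [[0,0,0],[0.003,-0.003,0.03],0.085],
    [[0,0,0],[0,0,0.03],0.085],
    [[0,0,0],[0,0,0.018],0.085],
    [[0,0,0],[0,0,0.01],0.085],
    [[0,0,0],[0,0,0],0.085]
  ],
  "grip_force": 40
}}

```text
time: 2.28
eef_pos: [0.6344, -0.2103, 0.0248]
tcp_rot: [0.976, 0.22, -0.0, -0.0]
contact_force: [0.2, 0.6, 1.4]
opening: 0.997
finger_force: 0.0
```

Emit:
{"api": "drive_tool", "payload": {
  "moves": [
    [[0,0,0],[0,0,0],0.05],
    [[0,0,0],[0,0,0],0.05],
    [[0,0,0],[0,0,0],0.05],
    [[0,0,0],[0,0,0],0.05],
    [[0,0,0],[0,0,0],0.05]
  ]
}}

```text
time: 2.9
eef_pos: [0.6346, -0.2098, 0.025]
tcp_rot: [0.975, 0.22, 0.0, 0.0]
contact_force: [0.1, -0.2, -0.2]
opening: 0.584
finger_force: 0.0
```

```bash
python3 d.py "[.4585,.0355,.13]"
```

```text
t 2.9 pos [ 0.6346 -0.2098  0.025 ] open 0.584 q [-0.47  0.47  1.7   0.    0.97  0.66] tool delta mm [ -53.7 -297.1 -105. ] axes [[0.903, 0.429, 0.0], [0.429, -0.903, 0.0], [0.0, 0.0, -1.0]]
```

```bash
python3 - <<'E'
from plant import ctrl
import cv2,numpy as np
from h import *
a=ctrl.read_camera('wrist')['image'];c=ctrl.read_camera('scene');s=c['image'][220:420,80:400]
cv2.imwrite('pics/g1.png',np.vstack([cv2.resize(a,(400,300)),cv2.resize(s,(400,250))])[:,:,::-1])
for n in('scene','top'):
    c=ctrl.read_camera(n);b=find(c,'yellow',(204,322) if n=='scene' else (434,208),50);print(n,b and (b[0],ray(c,*b[0],.011),b[1]['m00']))
E
```

```text
scene ((204.3832175925926, 322.6546296296296), array([ 0.63583574, -0.20804082,  0.011     ]), 1440.0)
top None
```

View pics/g1.png

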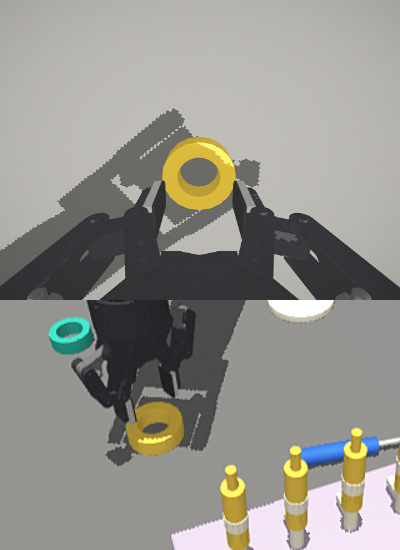

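The crops show the fingertips overlapping only the ring's near side, and the ring hasn't moved, so nothing is gripped. I'll measure where the fingertips really are.

```bash
python3 - <<'E'
from plant import ctrl
from h import *
s=ctrl.get_state();print(s['eef_pos'],s['opening'])
c=dict(np.load('scene0.npz'))
for z in (.005,.02,.03,.04,.05,.06): print(z,ray(c,180,312,z).round(3),ray(c,218,296,z).round(3),ray(c,199,304,z).round(3))
w=ctrl.read_camera('wrist')
for z in (0.025,.008):
    p=w['R']@np.array([s['eef_pos'][0],s['eef_pos'][1],z])+w['t'];print('tcp px',p[0]/p[2]*w['fx']+w['cx'],p[1]/p[2]*w['fy']+w['cy'],'depth',p[2])
b=find(w,'yellow',(320,240),400);print(b[0],ray(w,*b[0],.011))
print('cam',-w['R'].T@w['t'],w['R'].round(3))
Rm=w['R']
for u,v in ((255,295),(385,295)):
  for z in (.005,.02,.035,.05): print(u,v,z,ray(w,u,v,z).round(4))
i=w['image'];cv2.imwrite('pics/g2.png',i[200:480,120:540,::-1])
E
```

```text
[ 0.63456521 -0.20982237  0.02487194] 0.5849603025827094
0.005 [ 0.596 -0.237  0.005] [ 0.584 -0.178  0.005] [ 0.59  -0.208  0.005]
0.02 [ 0.612 -0.237  0.02 ] [ 0.599 -0.179  0.02 ] [ 0.606 -0.209  0.02 ]
0.03 [ 0.622 -0.237  0.03 ] [ 0.61 -0.18  0.03] [ 0.616 -0.209  0.03 ]
0.04 [ 0.632 -0.237  0.04 ] [ 0.62  -0.181  0.04 ] [ 0.626 -0.21   0.04 ]
0.05 [ 0.642 -0.237  0.05 ] [ 0.63  -0.182  0.05 ] [ 0.636 -0.21   0.05 ]
0.06 [ 0.652 -0.237  0.06 ] [ 0.641 -0.183  0.06 ] [ 0.646 -0.21   0.06 ]
tcp px 318.7583410265234 285.49347644533657 depth 0.17550042090781706
tcp px 318.7121706934424 273.17673576349216 depth 0.19176735945128803
(317.94729624136886, 277.517533368416) [ 0.63309352 -0.21003558  0.011     ]
cam [ 0.70052407 -0.178225    0.18620665] [[ 0.429 -0.904  0.   ]
 [-0.865 -0.41   0.29 ]
 [-0.262 -0.125 -0.957]]
255 295 0.005 [ 0.6045 -0.182   0.005 ]
255 295 0.02 [ 0.6124 -0.1817  0.02  ]
255 295 0.035 [ 0.6204 -0.1814  0.035 ]
255 295 0.05 [ 0.6283 -0.1811  0.05  ]
385 295 0.005 [ 0.6377 -0.2521  0.005 ]
385 295 0.02 [ 0.6429 -0.246   0.02  ]
385 295 0.035 [ 0.6481 -0.2399  0.035 ]
385 295 0.05 [ 0.6533 -0.2338  0.05  ]
```

View pics/g2.png

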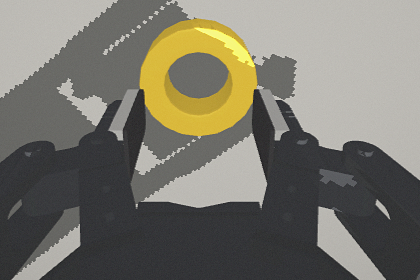

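The pads stand about 13 mm back when open, so at this height they closed just above the ring's top. I'll reopen, go lower in small steps while watching the force, and close again.

Emit:
{"api": "drive_tool", "payload": {
  "moves": [
    [[0,0,0],[0,0,0],0.085],
    [[0,0,0],[0,0,0],0.085],
    [[0,0,0],[0,0,0],0.085],
    [[0,0,0],[0,0,0.006],0.085],
    [[0,0,0],[0,0,0.006],0.085]
  ]
}}

```text
time: 3.78
eef_pos: [0.6345, -0.2098, 0.0124]
tcp_rot: [0.975, 0.22, -0.0, -0.0]
contact_force: [-0.2, -1.0, -0.4]
opening: 0.998
finger_force: 0.0
```

Emit:
{"api": "drive_tool", "payload": {
  "moves": [
    [[0,0,0],[0,0,0],0.055],
    [[0,0,0],[0,0,0],0.055],
    [[0,0,0],[0,0,0],0.055],
    [[0,0,0],[0,0,0],0.055],
    [[0,0,0],[0,0,0],0.055]
  ]
}}

```text
time: 4.4
eef_pos: [0.6347, -0.2099, 0.0131]
tcp_rot: [0.975, 0.22, 0.0, 0.0]
contact_force: [0.7, -0.1, 0.2]
opening: 0.647
finger_force: 0.0
```

```bash
python3 - <<'E'
from plant import ctrl
from h import *
c=ctrl.read_camera('scene');w=ctrl.read_camera('wrist')
cv2.imwrite('pics/g3.png',np.vstack([cv2.resize(c['image'][260:350,140:270],None,fx=4,fy=4,interpolation=2),cv2.resize(w['image'][260:360,190:450],(520,200))])[:,:,::-1])
E
```

```text
(no output)
```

View pics/g3.png

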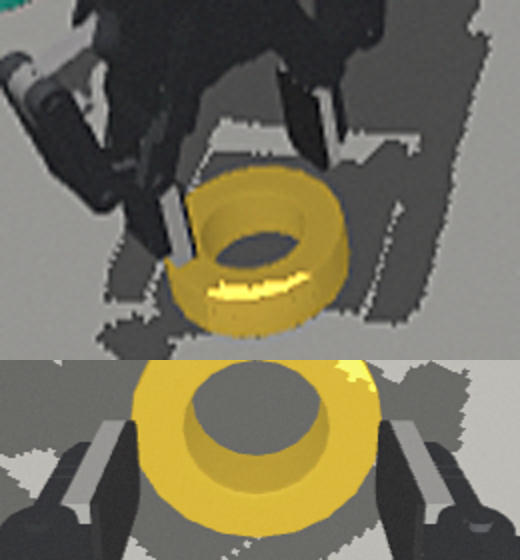

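```bash
python3 - <<'E'
from h import *
c=dict(np.load('scene0.npz'))
for z in (.0,.01,.02,.03,.04): print(z,ray(c,140+190/4,260+262/4,z).round(4),ray(c,140+182/4,260+265/4,z).round(4),ray(c,140+328/4,260+168/4,z).round(4))
E
```

```text
0.0 [ 0.622  -0.2315  0.    ] [ 0.6224 -0.2344  0.    ] [ 0.5935 -0.1743  0.    ]
0.01 [ 0.6316 -0.2315  0.01  ] [ 0.632  -0.2344  0.01  ] [ 0.6036 -0.1753  0.01  ]
0.02 [ 0.6412 -0.2316  0.02  ] [ 0.6416 -0.2344  0.02  ] [ 0.6136 -0.1764  0.02  ]
0.03 [ 0.6508 -0.2316  0.03  ] [ 0.6511 -0.2344  0.03  ] [ 0.6237 -0.1774  0.03  ]
0.04 [ 0.6604 -0.2317  0.04  ] [ 0.6607 -0.2344  0.04  ] [ 0.6338 -0.1785  0.04  ]
```

The scene ray puts the fingertips about 36 mm above the worktop while the TCP reads 13 mm. The real tips therefore sit about 23 mm behind the reported TCP, not 8 to 17 mm ahead of it. I'll open and go down in small steps, watching the force.

Emit:
{"api": "drive_tool", "payload": {
  "moves": [
    [[0,0,0],[0,0,0],0.085],
    [[0,0,0],[0,0,0],0.085],
    [[0,0,0],[0,0,0.006],0.085],
    [[0,0,0],[0,0,0.006],0.085],
    [[0,0,0],[0,0,0],0.085]
  ]
}}

```text
time: 5.12
eef_pos: [0.6338, -0.2094, -0.0003]
tcp_rot: [0.975, 0.22, -0.001, -0.001]
contact_force: [0.2, 0.7, -0.8]
opening: 0.994
finger_force: 0.0
```

Emit:
{"api": "drive_tool", "payload": {
  "moves": [
    [[0,0,0],[0,0,0.005],0.085],
    [[0,0,0],[0,0,0.005],0.085],
    [[0,0,0],[0,0,0.005],0.085],
    [[0,0,0],[0,0,0],0.085]
  ]
}}

```text
time: 5.62
eef_pos: [0.6341, -0.2096, -0.0149]
tcp_rot: [0.975, 0.22, -0.001, -0.0]
contact_force: [0.0, -0.0, -0.4]
opening: 0.997
finger_force: 0.0
```

Emit:
{"api": "drive_tool", "payload": {
  "moves": [
    [[0,0,0],[0,0,0],0.055],
    [[0,0,0],[0,0,0],0.055],
    [[0,0,0],[0,0,0],0.055],
    [[0,0,0],[0,0,0],0.055]
  ]
}}

```text
time: 6.12
eef_pos: [0.635, -0.21, -0.0135]
tcp_rot: [0.975, 0.22, 0.0, 0.0]
contact_force: [-0.2, 0.3, 2.0]
opening: 0.72
finger_force: 46.3
```

Gripped now: the opening is 0.72 (about 62 mm) and the pad force 46 N. Lifting.

Emit:
{"api": "drive_tool", "payload": {
  "moves": [
    [[0,0,0],[0,0,-0.02],0.055],
    [[0,0,0],[0,0,-0.03],0.055],
    [[0,0,0],[0,0,-0.03],0.055],
    [[0,0,0],[0,0,-0.03],0.055],
    [[0,0,0],[0,0,0],0.055]
  ]
}}

```text
time: 6.75
eef_pos: [0.6366, -0.2108, 0.1001]
tcp_rot: [0.975, 0.22, 0.003, 0.002]
contact_force: [-0.3, -0.2, -2.2]
opening: 0.714
finger_force: 45.9
```

Emit:
{"api": "drive_tool", "payload": {
  "moves": [
    [[0,0,0],[-0.005,-0.03,0],0.055],
    [[0,0,0],[-0.01,-0.05,0],0.055],
    [[0,0,0],[-0.01,-0.05,0],0.055],
    [[0,0,0],[-0.01,-0.05,0],0.055],
    [[0,0,0],[-0.005,-0.03,0],0.055]
  ]
}}

```text
time: 7.38
eef_pos: [0.505, -0.0352, 0.0938]
tcp_rot: [0.975, 0.221, -0.002, -0.001]
contact_force: [-0.1, -0.8, -2.8]
opening: 0.716
finger_force: 45.8
```

```bash
python3 d.py "[.4585,.0355,.095]"
```

```text
t 7.38 pos [ 0.505  -0.0352  0.0938] open 0.716 q [-0.27  0.05  2.08  0.    1.02  0.86] tool delta mm [-11.6 -83.8  -1. ] axes [[0.903, 0.43, -0.004], [0.43, -0.903, 0.001], [-0.003, -0.003, -1.0]]
```

Emit:
{"api": "drive_tool", "payload": {
  "moves": [
    [[0,0,0],[-0.005,-0.03,0],0.055],
    [[0,0,0],[-0.004,-0.03,0],0.055],
    [[0,0,0],[-0.003,-0.02,0],0.055],
    [[0,0,0],[0,0,0],0.055],
    [[0,0,0],[0,0,0],0.055]
  ]
}}

```text
time: 8.0
eef_pos: [0.4635, 0.0294, 0.0959]
tcp_rot: [0.975, 0.22, 0.0, 0.0]
contact_force: [0.2, -0.8, -1.1]
opening: 0.717
finger_force: 45.8
```

```bash
python3 d.py "[.4585,.0355,.095]"; python3 - <<'E'
from plant import ctrl
from h import *
c=ctrl.read_camera('scene');w=ctrl.read_camera('wrist')
zc=ctrl.get_state()['eef_pos'][2]+.0135+.011
for n,k in(('scene',c),('wrist',w)):
    b=find(k,'yellow',(320,200),300); print(n,b and (b[0],ray(k,*b[0],zc),b[1]['m00']))
cv2.imwrite('pics/p1.png',np.vstack([cv2.resize(c['image'][120:260,240:400],None,fx=2,fy=2),cv2.resize(w['image'],(320,240))])[:,:,::-1])
E
```

```text
t 8.0 pos [0.4635 0.0294 0.0959] open 0.717 q [-0.16 -0.05  2.18 -0.    1.02  0.97] tool delta mm [-1.9 -7.7  0.9] axes [[0.903, 0.429, 0.0], [0.429, -0.903, -0.0], [0.0, 0.001, -1.0]]
scene ((321.7460982995574, 165.76869322152342), array([0.46653106, 0.03661523, 0.12057204]), 715.5)
wrist ((318.30737484663194, 311.57116782770055), array([0.4618505 , 0.02856327, 0.12057204]), 16436.5)
```

View pics/p1.png

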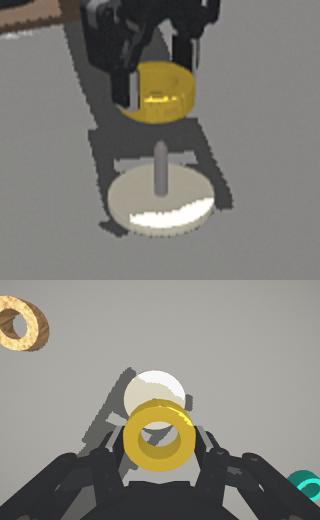

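The ring is level and sits over the post: scene crop with the ring at (155,92) and the post tip at (160,145). It needs about 8 mm more along -y of the tool, then it can be lowered.

Emit:
{"api": "drive_tool", "payload": {
  "moves": [
    [[0,0,0],[-0.001,-0.0075,0],0.055],
    [[0,0,0],[0,0,0],0.055],
    [[0,0,0],[0,0,0.02],0.055],
    [[0,0,0],[0,0,0.015],0.055],
    [[0,0,0],[0,0,0],0.055]
  ]
}}

```text
time: 8.72
eef_pos: [0.4576, 0.0363, 0.0593]
tcp_rot: [0.975, 0.22, -0.002, -0.001]
contact_force: [-0.1, 0.2, -2.2]
opening: 0.716
finger_force: 45.8
```

```bash
python3 d.py "[.4585,.0355,-.001]"; python3 - <<'E'
from plant import ctrl
from h import *
w=ctrl.read_camera('wrist');zc=ctrl.get_state()['eef_pos'][2]+.0245
b=find(w,'yellow',(320,300),300);print(ray(w,*b[0],zc))
E
```

```text
t 8.72 pos [0.4576 0.0363 0.0593] open 0.716 q [-0.14  0.    2.21 -0.    0.94  0.98] tool delta mm [ 0.7  1.2 60.3] axes [[0.903, 0.429, -0.004], [0.429, -0.903, 0.001], [-0.003, -0.002, -1.0]]
[0.45624828 0.03583359 0.08479944]
```

Emit:
{"api": "drive_tool", "payload": {
  "moves": [
    [[0,0,0],[0.001,0,0.015],0.055],
    [[0,0,0],[0,0,0.015],0.055],
    [[0,0,0],[0,0,0.015],0.055],
    [[0,0,0],[0,0,0.008],0.055],
    [[0,0,0],[0,0,0],0.055]
  ]
}}

```text
time: 9.4
eef_pos: [0.4591, 0.0366, 0.0069]
tcp_rot: [0.975, 0.22, -0.001, -0.0]
contact_force: [0.3, -0.3, -2.4]
opening: 0.716
finger_force: 45.8
```

Emit:
{"api": "drive_tool", "payload": {
  "moves": [
    [[0,0,0],[0,0,0.003],0.055],
    [[0,0,0],[0,0,0.002],0.055],
    [[0,0,0],[0,0,0],0.055]
  ]
}}

```text
time: 9.78
eef_pos: [0.46, 0.0365, 0.0031]
tcp_rot: [0.975, 0.22, 0.0, 0.0]
contact_force: [0.3, -0.5, -2.6]
opening: 0.719
finger_force: 45.8
```

Emit:
{"api": "drive_tool", "payload": {
  "moves": [
    [[0,0,0],[0,0,0.002],0.055],
    [[0,0,0],[0,0,0.002],0.055],
    [[0,0,0],[0,0,0],0.055]
  ]
}}

```text
time: 10.15
eef_pos: [0.4597, 0.0366, -0.0013]
tcp_rot: [0.975, 0.22, -0.0, -0.0]
contact_force: [-0.0, 0.2, -2.7]
opening: 0.717
finger_force: 45.8
```

Emit:
{"api": "drive_tool", "payload": {
  "moves": [
    [[0,0,0],[0,0,0],0.07],
    [[0,0,0],[0,0,0],0.085],
    [[0,0,0],[0,0,0],0.085],
    [[0,0,0],[0,0,-0.02],0.085],
    [[0,0,0],[0,0,-0.03],0.085]
  ]
}}

```text
time: 10.78
eef_pos: [0.459, 0.0366, 0.0487]
tcp_rot: [0.975, 0.22, -0.001, -0.0]
contact_force: [0.9, 0.2, 0.2]
opening: 0.993
finger_force: 0.0
```

Emit:
{"api": "drive_tool", "payload": {
  "moves": [
    [[0,0,0],[0,0,-0.05],0.085],
    [[0,0,0],[0,0,-0.03],0.085],
    [[0,0,0],[0,0.04,0],0.085],
    [[0,0,0],[0,0.05,0],0.085],
    [[0,0,0],[0,0.05,0],0.085]
  ]
}}

```text
time: 11.4
eef_pos: [0.5207, -0.0911, 0.1294]
tcp_rot: [0.975, 0.22, 0.001, 0.0]
contact_force: [0.0, 0.2, 0.5]
opening: 0.993
finger_force: 0.0
```

```bash
python3 d.py "[.430,-.282,.1]"; python3 - <<'E'
from plant import ctrl
from h import *
for n,a,z in(('top',(296,290),.023),('scene',(320,210),.023)):
    c=ctrl.read_camera(n);b=find(c,'yellow',a,60);print(n,b and (b[0],ray(c,*b[0],z),b[1]['m00']))
    if n=='scene': cv2.imwrite('pics/q1.png',cv2.resize(c['image'][150:260,240:400],None,fx=3,fy=3)[:,:,::-1])
E
```

```text
t 11.4 pos [ 0.5207 -0.0911  0.1294] open 0.993 q [-0.37  0.05  2.01  0.    1.08  0.76] tool delta mm [-164.   133.3   29.4] axes [[0.903, 0.43, 0.001], [0.43, -0.903, -0.0], [0.001, 0.001, -1.0]]
top None
scene ((321.16847433116413, 212.26657025789345), array([0.46244489, 0.0367235 , 0.023     ]), 691.5)
```

View pics/q1.png

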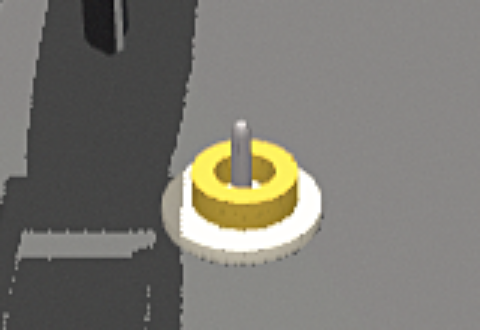

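The yellow ring lies flat on the foot around the post: ring at crop (245,185), post at (241,150). On to the teal ring.

Emit:
{"api": "drive_tool", "payload": {
  "moves": [
    [[0,0,0],[-0.04,0.033,0],0.085],
    [[0,0,0],[-0.042,0.034,0.01],0.085],
    [[0,0,0],[-0.042,0.034,0.01],0.085],
    [[0,0,0],[-0.04,0.03,0.01],0.085],
    [[0,0,0],[0,0,0],0.085]
  ]
}}

```text
time: 12.12
eef_pos: [0.4264, -0.28, 0.0982]
tcp_rot: [0.976, 0.218, -0.001, -0.001]
contact_force: [0.7, 0.0, -0.3]
opening: 0.992
finger_force: 0.0
```

```bash
python3 d.py "[.430,-.282,-.0135]"; python3 - <<'E'
from plant import ctrl
from h import *
w=ctrl.read_camera('wrist')
b=find(w,'teal',(320,240),300);print(b[0],ray(w,*b[0],.011))
E
```

```text
t 12.12 pos [ 0.4264 -0.28    0.0982] open 0.992 q [-0.78  0.05  2.07 -0.    1.02  0.35] tool delta mm [  2.5   3.5 111.7] axes [[0.905, 0.425, -0.001], [0.425, -0.905, 0.001], [-0.001, -0.002, -1.0]]
(323.0272761712337, 236.67382245232983) [ 0.42923087 -0.2823445   0.011     ]
```

Emit:
{"api": "drive_tool", "payload": {
  "moves": [
    [[0,0,0],[0.0025,0.0035,0.03],0.085],
    [[0,0,0],[0,0,0.03],0.085],
    [[0,0,0],[0,0,0.025],0.085],
    [[0,0,0],[0,0,0.015],0.085],
    [[0,0,0],[0,0,0.01],0.085]
  ]
}}

```text
time: 12.8
eef_pos: [0.4324, -0.2799, -0.0114]
tcp_rot: [0.975, 0.221, 0.0, -0.0]
contact_force: [-0.3, -0.7, 0.4]
opening: 0.993
finger_force: 0.0
```

Emit:
{"api": "drive_tool", "payload": {
  "moves": [
    [[0,0,0],[0,0,0],0.08],
    [[0,0,0],[0,0,0],0.045],
    [[0,0,0],[0,0,0],0.045],
    [[0,0,0],[0,0,0],0.045],
    [[0,0,0],[0,0,0],0.045]
  ]
}}

```text
time: 13.42
eef_pos: [0.4325, -0.2813, -0.0096]
tcp_rot: [0.975, 0.22, 0.0, 0.0]
contact_force: [-1.5, 2.4, 5.8]
opening: 0.608
finger_force: 41.5
```

Emit:
{"api": "drive_tool", "payload": {
  "moves": [
    [[0,0,0],[0,0,-0.02],0.045],
    [[0,0,0],[0,0,-0.035],0.045],
    [[0,0,0],[0,0,-0.04],0.045],
    [[0,0,0],[0,0,-0.03],0.045],
    [[0,0,0],[0,0,0],0.045]
  ]
}}

```text
time: 14.05
eef_pos: [0.4332, -0.2821, 0.1164]
tcp_rot: [0.975, 0.22, 0.002, 0.003]
contact_force: [0.7, -0.1, -2.4]
opening: 0.605
finger_force: 43.4
```

```bash
python3 d.py "[.4588,.036,.12]"
```

```text
t 14.05 pos [ 0.4332 -0.2821  0.1164] open 0.605 q [-0.77  0.04  2.05 -0.    1.05  0.35] tool delta mm [ 159.7 -276.3   -4.9] axes [[0.903, 0.429, 0.004], [0.429, -0.903, -0.004], [0.002, 0.006, -1.0]]
```

Emit:
{"api": "drive_tool", "payload": {
  "moves": [
    [[0,0,0],[0.015,-0.026,0],0.045],
    [[0,0,0],[0.025,-0.043,0],0.045],
    [[0,0,0],[0.025,-0.043,0],0.045],
    [[0,0,0],[0.025,-0.043,0],0.045],
    [[0,0,0],[0.025,-0.043,0],0.045]
  ]
}}

```text
time: 14.68
eef_pos: [0.4491, -0.0506, 0.1115]
tcp_rot: [0.976, 0.22, -0.001, -0.001]
contact_force: [-0.1, 0.4, -3.1]
opening: 0.606
finger_force: 43.3
```

Emit:
{"api": "drive_tool", "payload": {
  "moves": [
    [[0,0,0],[0.02,-0.035,0],0.045],
    [[0,0,0],[0.015,-0.026,0],0.045],
    [[0,0,0],[0.005,-0.009,0],0.045],
    [[0,0,0],[0,0,0],0.045],
    [[0,0,0],[0,0,0],0.045]
  ]
}}

```text
time: 15.3
eef_pos: [0.4566, 0.0271, 0.1134]
tcp_rot: [0.976, 0.22, -0.0, 0.0]
contact_force: [-1.0, 0.4, -2.6]
opening: 0.606
finger_force: 43.4
```

```bash
python3 d.py "[.4588,.036,.0245]"; python3 - <<'E'
from plant import ctrl
from h import *
w=ctrl.read_camera('wrist');zc=ctrl.get_state()['eef_pos'][2]+.0096+.011
b=find(w,'teal',(320,300),120);print(b[0],ray(w,*b[0],zc),b[1]['m00'])
E
```

```text
t 15.3 pos [0.4566 0.0271 0.1134] open 0.606 q [-0.16 -0.09  2.18 -0.    1.06  0.97] tool delta mm [ 5.9 -7.1 88.8] axes [[0.904, 0.429, -0.001], [0.429, -0.904, -0.0], [-0.001, -0.0, -1.0]]
(318.2761702504203, 311.40005309264666) [0.45295141 0.02561524 0.13418248] 11301.0
```

Emit:
{"api": "drive_tool", "payload": {
  "moves": [
    [[0,0,0],[0.0075,-0.007,0],0.045],
    [[0,0,0],[0,0,0],0.045],
    [[0,0,0],[0,0,0.015],0.045],
    [[0,0,0],[0,0,0.015],0.045],
    [[0,0,0],[0,0,0],0.045]
  ]
}}

```text
time: 15.98
eef_pos: [0.4586, 0.0376, 0.0814]
tcp_rot: [0.975, 0.22, -0.002, -0.001]
contact_force: [0.0, 0.4, -2.8]
opening: 0.607
finger_force: 43.3
```

```bash
python3 d.py "[.4588,.036,.0245]"; python3 - <<'E'
from plant import ctrl
from h import *
w=ctrl.read_camera('wrist');zc=ctrl.get_state()['eef_pos'][2]+.0096+.011
b=find(w,'teal',(320,300),120);print(b[0],ray(w,*b[0],zc),b[1]['m00'])
E
```

```text
t 15.97 pos [0.4586 0.0376 0.0814] open 0.607 q [-0.14 -0.03  2.19 -0.    0.99  0.99] tool delta mm [-0.2  1.7 56.9] axes [[0.903, 0.429, -0.005], [0.429, -0.903, 0.001], [-0.004, -0.003, -1.0]]
(318.2490052170837, 311.44247944115307) [0.45541422 0.03635029 0.10307596] 11309.0
```

Centred within 4 mm of the post, against 11 mm of clearance. I'll nudge 2.5 mm and lower.

Emit:
{"api": "drive_tool", "payload": {
  "moves": [
    [[0,0,0],[0.0025,0.001,0.012],0.045],
    [[0,0,0],[0,0,0.015],0.045],
    [[0,0,0],[0,0,0.015],0.045],
    [[0,0,0],[0,0,0.006],0.045],
    [[0,0,0],[0,0,0],0.045]
  ]
}}

```text
time: 16.65
eef_pos: [0.4627, 0.0376, 0.0351]
tcp_rot: [0.975, 0.22, -0.001, -0.0]
contact_force: [-0.8, 0.1, -1.9]
opening: 0.605
finger_force: 43.3
```

Emit:
{"api": "drive_tool", "payload": {
  "moves": [
    [[0,0,0],[0,0,0.002],0.045],
    [[0,0,0],[0,0,0.002],0.045],
    [[0,0,0],[0,0,0],0.045]
  ]
}}

```text
time: 17.02
eef_pos: [0.4633, 0.0376, 0.032]
tcp_rot: [0.975, 0.22, 0.0, 0.0]
contact_force: [-0.2, 0.0, -3.2]
opening: 0.605
finger_force: 43.4
```

Emit:
{"api": "drive_tool", "payload": {
  "moves": [
    [[0,0,0],[-0.001,0,0.002],0.045],
    [[0,0,0],[0,0,0.002],0.045],
    [[0,0,0],[0,0,0.002],0.045],
    [[0,0,0],[0,0,0],0.045]
  ]
}}

```text
time: 17.52
eef_pos: [0.4622, 0.0372, 0.0257]
tcp_rot: [0.975, 0.22, -0.0, -0.0]
contact_force: [-0.7, -0.2, -2.8]
opening: 0.606
finger_force: 43.4
```

Emit:
{"api": "drive_tool", "payload": {
  "moves": [
    [[0,0,0],[0,0,0.001],0.045],
    [[0,0,0],[0,0,0],0.045]
  ]
}}

```text
time: 17.77
eef_pos: [0.4623, 0.0372, 0.0249]
tcp_rot: [0.975, 0.22, -0.0, -0.0]
contact_force: [0.2, -0.2, -2.0]
opening: 0.603
finger_force: 43.4
```

Emit:
{"api": "drive_tool", "payload": {
  "moves": [
    [[0,0,0],[0,0,0.001],0.045],
    [[0,0,0],[0,0,0],0.065],
    [[0,0,0],[0,0,0],0.085],
    [[0,0,0],[0,0,0],0.085],
    [[0,0,0],[0,0,-0.02],0.085]
  ]
}}

```text
time: 18.4
eef_pos: [0.4609, 0.0373, 0.0428]
tcp_rot: [0.975, 0.22, -0.002, -0.001]
contact_force: [0.9, 0.1, -0.2]
opening: 0.991
finger_force: 0.0
```

Emit:
{"api": "drive_tool", "payload": {
  "moves": [
    [[0,0,0],[0,0,-0.03],0.085],
    [[0,0,0],[0,0,-0.04],0.085],
    [[0,0,0],[0,0,-0.03],0.085],
    [[0,0,0],[0,0.05,0],0.085],
    [[0,0,0],[0,0.06,0],0.085]
  ]
}}

```text
time: 19.02
eef_pos: [0.5105, -0.0627, 0.145]
tcp_rot: [0.975, 0.221, 0.001, 0.001]
contact_force: [0.6, -0.3, 0.6]
opening: 0.994
finger_force: 0.0
```

Emit:
{"api": "drive_tool", "payload": {
  "moves": [
    [[0,0,0],[0,0.05,0],0.085],
    [[0,0,0],[0,0.03,0],0.085],
    [[0,0,0],[0,0,0],0.085],
    [[0,0,0],[0,0,0],0.085]
  ]
}}

```text
time: 19.52
eef_pos: [0.5434, -0.1338, 0.1435]
tcp_rot: [0.975, 0.22, -0.0, -0.0]
contact_force: [-0.3, 0.1, 0.2]
opening: 0.995
finger_force: 0.0
```

```bash
python3 - <<'E'
from plant import ctrl
from h import *
c=ctrl.read_camera('scene')
for k,a,z in(('yellow',(320,215),.023),('teal',(320,200),.045),('cork',(430,198),.012)):
    b=find(c,k,a,40);print(k,b and (b[0],ray(c,*b[0],z),b[1]['m00']))
cv2.imwrite('pics/q2.png',cv2.resize(c['image'][150:260,240:460],None,fx=3,fy=3)[:,:,::-1])
E
```

```text
yellow ((321.0857273141815, 217.75056999544003), array([0.47757606, 0.03077198, 0.023     ]), 365.5)
teal ((321.1945535480492, 201.1717727153705), array([0.45997192, 0.03781814, 0.045     ]), 636.5)
cork ((429.2090395480226, 197.6596532242353), array([0.47848662, 0.24652936, 0.012     ]), 855.5)
```

View pics/q2.png

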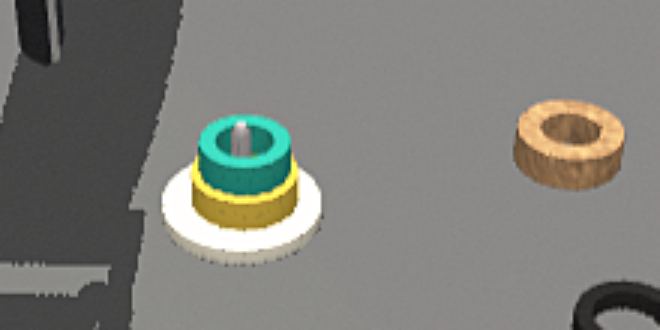

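Teal (crop 245,155) lies flat on yellow (245,200), both around the post. The cork hasn't moved and the gripper is clear, so I'm handing in.

```bash
python3 -c "
from plant import ctrl
print(ctrl.sign_off())"
```

```text
the job is handed in; nothing more can be done
None
```

The yellow ring lies flat on the foot with the teal ring flat on top of it, both around the post, and the cork ring is where it started; the job was handed in at about 19.6 s (limit 54 s), and no verdict came back.

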